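Park the measuring carriage and set its brake screw

ROBOT

A 6-joint arm with a two-finger parallel gripper is mounted at the origin on the work surface. World frame = base frame: x ahead of the robot, y to its left, z up, the work surface at z = 0. Lengths are in m, angles in degrees, forces in N, time in s.
With the tool pointing down it reaches from about 0.325 to 0.85 m from the base axis. Payload 15.5 kg.
Tool frame: the origin (TCP) lies at the very end of the fingers, on their centre line; the grasp point (between the pads) lies arm.grip_depth behind it (arm.grip_depth is the distance from the TCP to the grasp point, in m); z points along the fingers, y is the direction in which the jaws open and shut (so a half turn about z gives the same grasp; the last joint's range is limited). The gripper opens to 91 mm and grips with 3 to 60 N. Pads are 32 mm wide; open, the fingers measure 118 mm over their backs; the gripper's body (76 mm by 178 mm) begins 60 mm behind the grasp point.
Start: joints at [61.622, 28.281, 77.091, -0, 74.628, -5.472], TCP at [0.243, 0.576, 0.214] pointing down, gripper open.
Joint ranges: [-166.48, 166.48], [-47.26, 123.95], [12.59, 153.08], [-70.14, 250.14], [6.76, 159.57], [-176.63, 176.63]. Speed limits (degrees/s): [108.29, 108.29, 147.25, 172.46, 172.46, 172.46].

INTERFACE

Orientations are given as a 3x3 rotation matrix whose columns are the frame's x, y, z axes.
In Python, from rig import arm gives the robot as it stands. Calls block until the motion is done:
- arm.move_to(position, orientation): joint-space move of the TCP to a pose.
- arm.move_l(position, orientation=None, feed=0.15): straight line of the TCP; orientation=None keeps the orientation; feed is the mean speed in m/s.
- arm.move_joints(angles): joint-space move.
- arm.grip(opening): finger opening in m; the grip force is fixed at half the most; returns when the fingers have stopped.
- arm.sleep(seconds).
- arm.solve_ik(position, orientation): joint angles nearest the present ones, or None.
- arm.snapshot(name): name is "scene" or "side" or "wrist"; returns the picture (420x560x3 uint8, red, green, blue); there is no depth.
- arm.get_calibration(name): a dict with "intrinsics" (3x3 intrinsics, pixels), "cam_to_world" (4x4, takes a point from camera to world coordinates). Camera axes: x right, y down, z forward; pixel columns grow to the right and rows downward; lengths in m; the calibration is good to about 2 mm. A picture is of the moment at which its call begins: read the wrist's pose just before it. get_calibration takes no time and is no camera call; for the wrist camera it gives the pose at the moment of the call.
A pose or a line that the arm cannot do raises arm.Unreachable and nothing moves.
- arm.sign_off(): hands the job in, once; it reports no verdict.
Readings, each from a call of its own:
- arm.current_t(): time.
- arm.current_joint_positions(): joint angles.
- arm.current_dq(): joint speeds.
- arm.current_tau(): joint torques, N m.
- arm.current_ee_pos(): TCP position.
- arm.current_tool_rot(): TCP orientation.
- arm.current_force(): force on the tool from outside, world axes, zero at the start.
- arm.current_torque(): the same for the moment, N m.
- arm.current_width(): finger opening in m.
Only numpy, scipy, OpenCV 4.12 (cv2) and the standard library are available. Lean on these libraries where they do the work, as an engineer would, in place of code of your own. Each camera call takes 0.05 s, during which the arm holds its last target.

TASK

Slowly slide the carriage of the measuring bench along its shafts until it rests against the green end stop. Once it is there, turn the orange brake thumbscrew on it clockwise until it seats, then back it off a quarter turn and finish still gripping the thumbscrew, holding it at that setting with the carriage at the stop. Leave the black tilt knob and the loose things on and around the bench as they are.

Things in the scene. Friction and masses are not known exactly. Their poses are not given: they have to be found in the camera images.
- bench: measuring bench, fixed to the table: dark base plate 270 x 440 mm, 12 mm thick, carrying two polished 20 mm shafts that run along the bench's own y axis, 45 mm above the table, 70 mm either side of the centre line. Origin at table height under the middle of the centre line; its x axis points away from the robot side, z up
- carriage (a joint): position of the carriage along the shafts (m), growing along the bench's +y, 0 at mid-bench; travel -0.110 to +0.110, and at either limit the carriage's end face rests against the stop there. It slides with about 4 N of drag and stays where it is left
- carriage_mid (a point): point on the bench's centre line, on the top face of the carriage (78 mm above the table), halfway along it. The carriage is an aluminium plate 190 mm across the bench and 100 mm along it, so its end faces lie 50 mm from this point; axes as the bench's
- green_stop: green end stop: fixed block 100 mm across the bench, 20 mm thick along it, its top 82 mm above the table; it stands at either end of the bench. Origin on the bench's centre line at the centre of its underside, so it is 60 mm (horizontally) from point carriage_mid when the carriage rests against it
- grey_stop: grey end stop, the same block in grey at the other end of the bench; origin likewise
- brake_screw (a joint): angle of the orange brake thumbscrew (rad): grows clockwise seen from above (tightening); 0 is fully unscrewed, and it comes up hard against its seat at 3.0. It starts between 0.6 and 1.8. Turns about the vertical with about 0.06 N m of friction, stays where it is left and does not rise or sink
- brake_grip (a point): middle of the thumbscrew's orange finger bar, on its turning axis, 106 mm above the table and 45 mm from carriage_mid towards the bench's -x, over a white dial. The bar is 46 mm long, 12 mm thick, from 84 to 122 mm above the table; below it a brass collar, 24 mm across. Turns with the bar: x along the bar to its white-marked end, y across it (pinch here), z up
- tilt_knob (a joint): angle of the small round black tilt knob on the far half of the carriage (rad); not to be touched
- tilt_top (a point): centre of the top of the black tilt knob, 24 mm across, 14 mm tall, 108 mm from the thumbscrew
- gauge_block: plain steel block, 24 x 60 x 20 mm, lying loose on the bench's base plate beyond the carriage; origin at the centre of its underside; leave alone
- brass_weight: upright brass cylinder, 28 mm across, 40 mm tall, loose on the base plate beyond the carriage; origin at the centre of its underside; leave alone
- grease_jar: blue jar with black cap, 56 mm across, 60 mm tall, on the table to the left; origin under its centre; leave alone
- screwdriver: screwdriver lying on the table to the right; leave alone
- wrench: open-ended wrench lying on the table to the right; leave alone
- parts_tray: black two-compartment tray, 110 x 150 x 35 mm, on the table to the left; origin under its centre; leave alone
- lens_cap: round black lens cap, 52 mm across, 22 mm tall, on the table to the right; origin under its centre; leave alone

How it is judged (in metres and radians):
On the way, in this order (a step that is already met when the one before it is completed fails the run):
1. the carriage rests against the green stop, the screw not yet tightened home (horizontal distance between carriage_mid and green_stop below 0.063 m and value of joint brake_screw below 2.9 rad), for 0.2 s.
2. the thumbscrew is turned until it seats, with the carriage at the stop (value of joint brake_screw above 2.93 rad and horizontal distance between carriage_mid and green_stop below 0.065 m), for 0.1 s.
At the end, for the whole second after the job is handed in: The thumbscrew has been seated and then stands a quarter turn (90 degrees, give or take 15) back from its seat, at rest, gripped by the fingers with more than 2 N, and the carriage is within 5 mm of the green stop (value of joint brake_screw between 1.169 and 1.689 rad and horizontal distance between carriage_mid and green_stop below 0.065 m and contact force between the fingers and brake_screw above 2 N and velocity of joint brake_screw between -0.1 and 0.1 rad/s); the arm keeps its last pose, push and grip.
It fails at once if the carriage is slid faster than 0.25 m/s (velocity of joint carriage above 0.25 m/s or velocity of joint carriage below -0.25 m/s).
It fails at once if a loose thing is shifted by more than 20 mm (distance of any of gauge_block, brass_weight, grease_jar, screwdriver, wrench, parts_tray, lens_cap from where it was at the start of the episode above 0.02 m).
It fails at once if the black tilt knob is pressed on or turned (contact force between anything else and tilt_knob above 1 N).
It also fails if it takes over 61 s, if anything falls off the work surface, if the arm or the gripper's body presses on something with over 40 N, if the wrist force passes 120 N, or if a joint passes its speed limit or range.

## Working session

There is one attempt and no reset: what is moved stays moved. The work goes in short steps, each a Python script; the robot and the scene stay as the last script left them, time stands still between calls to the robot, and variables do not carry over. Pictures are saved under pics/ and viewed, and the job is handed in when it is done.

```bash
mkdir -p pics; ls; python3 - <<'E'
from rig import arm
import cv2
for n in ["scene","side","wrist"]:
    im=arm.snapshot(n); cv2.imwrite(f"pics/{n}0.png",im[:,:,::-1])
    c=arm.get_calibration(n); print(n,c["intrinsics"].round(1).tolist(),c["cam_to_world"].round(3).tolist())
print(arm.current_t(),arm.grip_depth,arm.current_tool_rot().round(3).tolist(),arm.current_width())
E
```

```text
pics
scene [[527.2, 0.0, 287.9], [0.0, 527.2, 209.6], [0.0, 0.0, 1.0]] [[-0.282, 0.789, -0.545, 1.362], [0.959, 0.227, -0.168, 0.206], [-0.009, -0.57, -0.821, 1.302], [0.0, 0.0, 0.0, 1.0]]
side [[426.9, 0.0, 284.7], [0.0, 426.9, 214.7], [0.0, 0.0, 1.0]] [[0.834, -0.333, 0.44, -0.04], [-0.552, -0.522, 0.651, -0.932], [0.013, -0.785, -0.619, 0.929], [0.0, 0.0, 0.0, 1.0]]
wrist [[289.9, 0.0, 284.6], [0.0, 289.9, 211.6], [0.0, 0.0, 1.0]] [[0.389, 0.881, 0.269, 0.166], [0.921, -0.372, -0.114, 0.608], [-0.0, 0.292, -0.956, 0.385], [0.0, 0.0, 0.0, 1.0]]
0.15 0.0188 [[-0.921, 0.389, -0.0], [0.389, 0.921, -0.001], [0.0, -0.001, -1.0]] 0.09141725366196018
```

View pics/scene0.png

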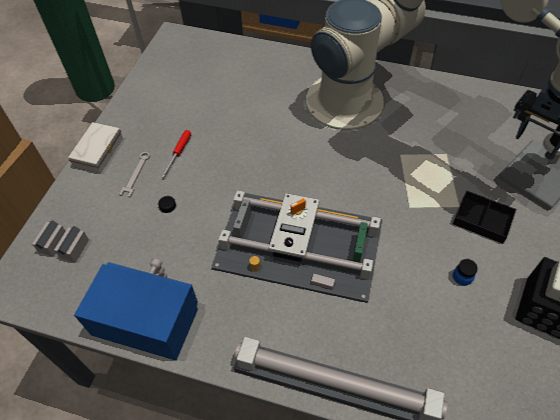

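View pics/side0.png

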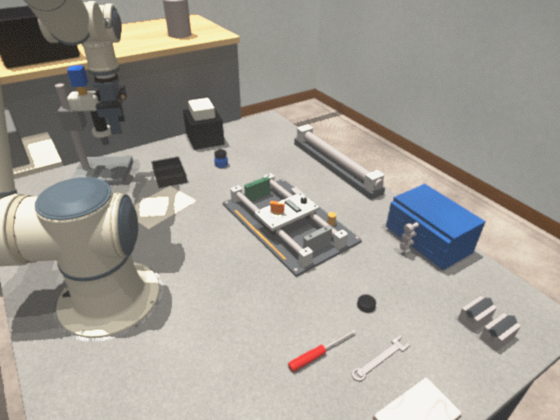

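View pics/wrist0.png

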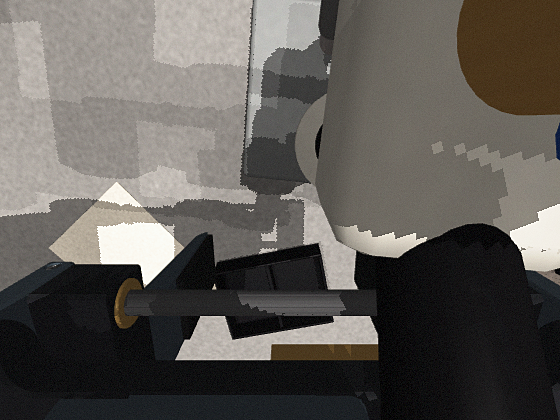

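The scene view shows the bench at about (300,245). The green stop is at (361,240), towards +y, and the orange screw is at (298,206). I'll zoom in on it.

```bash
python3 - <<'E'
import cv2
a=cv2.imread("pics/scene0.png")[180:310,205:390]; cv2.imwrite("pics/scene0z.png",cv2.resize(a,None,fx=4,fy=4,interpolation=cv2.INTER_CUBIC))
a=cv2.imread("pics/side0.png")[165:275,215:365]; cv2.imwrite("pics/side0z.png",cv2.resize(a,None,fx=5,fy=5,interpolation=cv2.INTER_CUBIC))
E
```

```text
(no output)
```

View pics/scene0z.png

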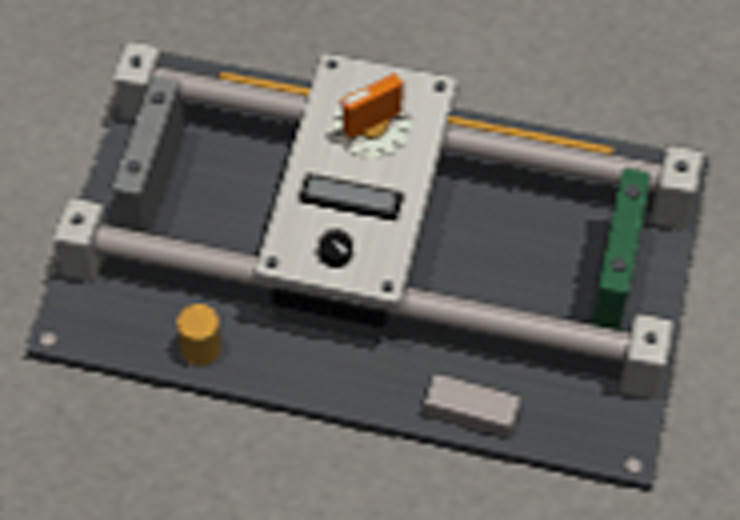

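View pics/side0z.png

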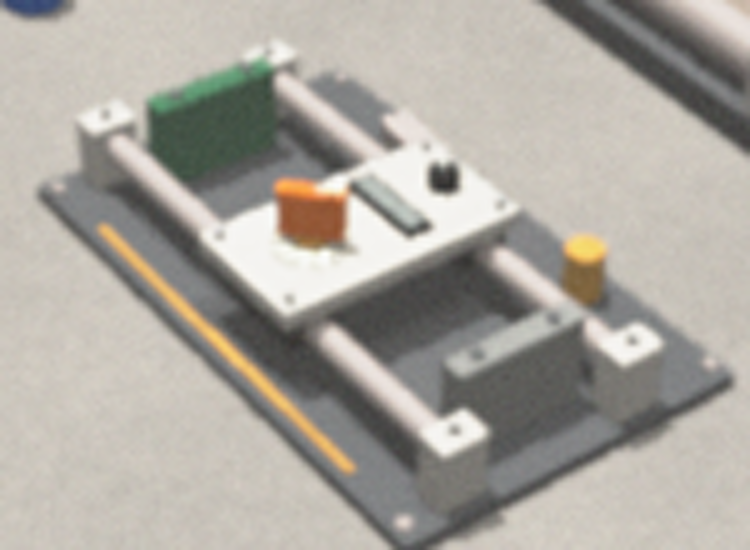

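```bash
cat > h.py <<'E'
import numpy as np, cv2, json
from rig import arm
def ray(cal,uv,z):
    K=cal["intrinsics"];T=cal["cam_to_world"]
    d=T[:3,:3]@np.linalg.inv(K)@np.array([uv[0],uv[1],1.]); o=T[:3,3]
    return o+d*(z-o[2])/d[2]
def proj(cal,p):
    T=np.linalg.inv(cal["cam_to_world"]); q=T[:3,:3]@np.asarray(p)+T[:3,3]; q=cal["intrinsics"]@q; return q[:2]/q[2]
def down(yaw):  # tool y axis at yaw in world xy, z down
    y=np.array([np.cos(yaw),np.sin(yaw),0]); z=np.array([0,0,-1.]); return np.stack([np.cross(y,z),y,z],1)
E
python3 - <<'E'
from h import *
c=arm.get_calibration("scene")
f=lambda p,z:ray(c,(p[0]/4+205-.4,p[1]/4+180-.4),z)
P=[f(p,.078) for p in [(322,57),(457,82),(405,300),(258,273)]]
for p in P: print(p.round(4))
m=np.mean(P,0); print("mid",m.round(4))
e=[P[1]-P[0],P[2]-P[3]]; print([np.degrees(np.arctan2(v[1],v[0])).round(2) for v in e],[np.linalg.norm(v).round(4) for v in e])
e=[P[3]-P[0],P[2]-P[1]]; print([np.degrees(np.arctan2(v[1],v[0])).round(2) for v in e],[np.linalg.norm(v).round(4) for v in e])
# base plate corners: front-left, front-right
B=[f(p,.012) for p in [(28,352),(652,488),(707,155)]]
print([b.round(4) for b in B], np.degrees(np.arctan2(*(B[1]-B[0])[[1,0]])),np.linalg.norm(B[1]-B[0]))
G=[f(p,.082) for p in [(624,170),(650,175),(624,292),(599,287)]]; print("green",[g.round(4) for g in G],np.mean(G,0))
# orange mask in both
for n,box in(("scene",(180,310,205,390)),("side",(165,275,215,365))):
    im=cv2.imread(f"pics/{n}0.png"); hsv=cv2.cvtColor(im,cv2.COLOR_BGR2HSV)
    m_=cv2.inRange(hsv,(4,170,90),(13,255,255)); k=np.zeros_like(m_);k[box[0]:box[1],box[2]:box[3]]=1
    ys,xs=np.nonzero(m_*k); print(n,len(xs),xs.min(),xs.max(),ys.min(),ys.max(),xs.mean(),ys.mean(), ray(arm.get_calibration(n),(xs.mean(),ys.mean()),.103).round(4))
E
```

```text
[ 0.4987 -0.0669  0.078 ]
[0.4934 0.0323 0.078 ]
[0.6766 0.0437 0.078 ]
[ 0.6839 -0.0568  0.078 ]
mid [ 0.5882 -0.0119  0.078 ]
[np.float64(93.06), np.float64(94.12)] [np.float64(0.0993), np.float64(0.1008)]
[np.float64(3.11), np.float64(3.57)] [np.float64(0.1854), np.float64(0.1836)]
[array([ 0.752 , -0.2051,  0.012 ]), array([0.7326, 0.2301, 0.012 ]), array([0.46  , 0.2159, 0.012 ])] 92.54911103555364 0.435580878907494
green [array([0.5371, 0.1626, 0.082 ]), array([0.5362, 0.1807, 0.082 ]), array([0.6326, 0.1827, 0.082 ]), array([0.6334, 0.1659, 0.082 ])] [0.58485065 0.17298359 0.082     ]
scene 86 291 304 199 213 297.8255813953488 206.36046511627907 [ 0.5481 -0.015   0.103 ]
side 11 271 282 203 205 275.0 203.9090909090909 [ 0.5516 -0.0006  0.103 ]
```

```bash
python3 - <<'E'
from h import *
c=arm.get_calibration("scene")
f=lambda p,z:ray(c,(p[0]/4+205-.4,p[1]/4+180-.4),z)
a,b=f((343,102),.122),f((400,78),.122); print(a,b,np.degrees(np.arctan2(*(b-a)[[1,0]])),np.linalg.norm(b-a))
for yaw in range(-180,181,20):
    q=arm.solve_ik(np.array([.543,-.014,.25]),down(np.radians(yaw))); q2=arm.solve_ik(np.array([.543,.111,.09]),down(np.radians(yaw)))
    print(yaw,None if q is None else np.round(q,1).tolist(),None if q2 is None else np.round(q2,1).tolist())
E
```

```text
[ 0.5625621  -0.03229059  0.122     ] [ 5.32205272e-01 -1.22214821e-04  1.22000000e-01] 133.34042760883708 0.04423055334406793
-180 [-7.8, 19.7, 85.8, -0.0, 74.6, 172.2] [5.4, 31.5, 94.9, -0.0, 53.6, -174.6]
-160 [-7.8, 19.7, 85.8, -0.0, 74.6, 152.2] [5.4, 31.5, 94.9, -0.0, 53.6, 165.4]
-140 [-7.8, 19.7, 85.8, -0.0, 74.6, 132.2] [5.4, 31.5, 94.9, -0.0, 53.6, 145.4]
-120 [-7.8, 19.7, 85.8, -0.0, 74.6, 112.2] [5.4, 31.5, 94.9, -0.0, 53.6, 125.4]
-100 [-7.8, 19.7, 85.8, -0.0, 74.6, 92.2] [5.4, 31.5, 94.9, -0.0, 53.6, 105.4]
-80 [-7.8, 19.7, 85.8, -0.0, 74.6, 72.2] [5.4, 31.5, 94.9, -0.0, 53.6, 85.4]
-60 [-7.8, 19.7, 85.8, -0.0, 74.6, 52.2] [5.4, 31.5, 94.9, -0.0, 53.6, 65.4]
-40 [-7.8, 19.7, 85.8, -0.0, 74.6, 32.2] [5.4, 31.5, 94.9, -0.0, 53.6, 45.4]
-20 [-7.8, 19.7, 85.8, -0.0, 74.6, 12.2] [5.4, 31.5, 94.9, -0.0, 53.6, 25.4]
0 [-7.8, 19.7, 85.8, -0.0, 74.6, -7.8] [5.4, 31.5, 94.9, -0.0, 53.6, 5.4]
20 [-7.8, 19.7, 85.8, -0.0, 74.6, -27.8] [5.4, 31.5, 94.9, -0.0, 53.6, -14.6]
40 [-7.8, 19.7, 85.8, -0.0, 74.6, -47.8] [5.4, 31.5, 94.9, -0.0, 53.6, -34.6]
60 [-7.8, 19.7, 85.8, -0.0, 74.6, -67.8] [5.4, 31.5, 94.9, -0.0, 53.6, -54.6]
80 [-7.8, 19.7, 85.8, -0.0, 74.6, -87.8] [5.4, 31.5, 94.9, -0.0, 53.6, -74.6]
100 [-7.8, 19.7, 85.8, -0.0, 74.6, -107.8] [5.4, 31.5, 94.9, -0.0, 53.6, -94.6]
120 [-7.8, 19.7, 85.8, -0.0, 74.6, -127.8] [5.4, 31.5, 94.9, -0.0, 53.6, -114.6]
140 [-7.8, 19.7, 85.8, -0.0, 74.6, -147.8] [5.4, 31.5, 94.9, -0.0, 53.6, -134.6]
160 [-7.8, 19.7, 85.8, -0.0, 74.6, -167.8] [5.4, 31.5, 94.9, -0.0, 53.6, -154.6]
180 [-7.8, 19.7, 85.8, -0.0, 74.6, 172.2] [5.4, 31.5, 94.9, -0.0, 53.6, -174.6]
```

```bash
python3 - <<'E'
from h import *
R=down(np.radians(43.))
arm.move_to(np.array([.545,-.014,.24]),R); arm.sleep(.2)
c=arm.get_calibration("wrist"); im=arm.snapshot("wrist"); cv2.imwrite("pics/wrist1.png",im[:,:,::-1]); np.savez("w1.npz",K=c["intrinsics"],T=c["cam_to_world"])
print(arm.current_t(),arm.current_ee_pos(),arm.current_force(),proj(c,[.543,-.014,.122]))
E
```

```text
2.7583 [ 0.5450113  -0.01364055  0.23997305] [ 0.32558837 -0.43155543 -0.3883713 ] [282.57042345 206.21586181]
```

View pics/wrist1.png

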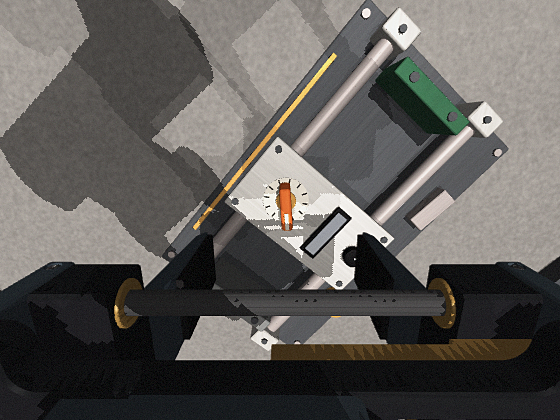

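The wrist view shows the thumbscrew at (285,205), the green stop at (430,98), the tilt knob at (352,256) and the white mark at the lower end of the bar, near (287,222). I'll zoom in to measure the bar.

```bash
python3 - <<'E'
import cv2
a=cv2.imread("pics/wrist1.png")[165:245,230:340]; cv2.imwrite("pics/wrist1z.png",cv2.resize(a,None,fx=7,fy=7,interpolation=cv2.INTER_CUBIC))
E
```

```text
(no output)
```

View pics/wrist1z.png

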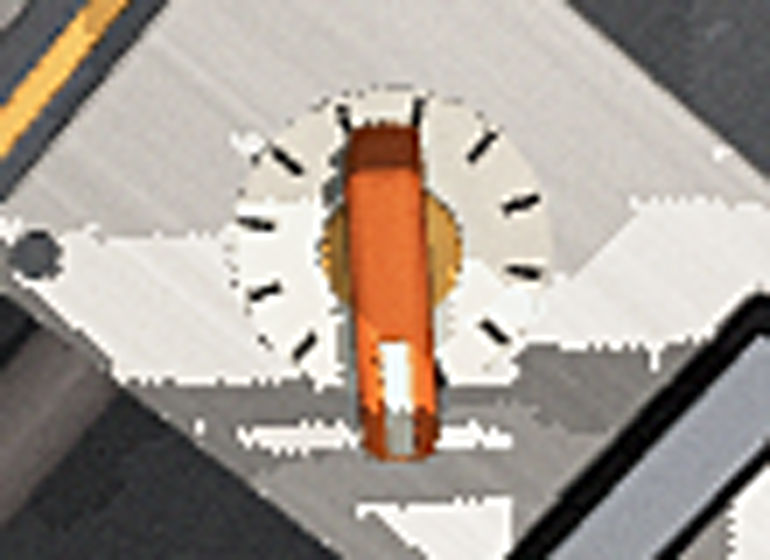

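```bash
python3 - <<'E'
from h import *
d=np.load("w1.npz"); c={"intrinsics":d["K"],"cam_to_world":d["T"]}; print(d["T"][:3,3])
f=lambda p,z:ray(c,(p[0]/7+230-.43,p[1]/7+165-.43),z)
for s in [(237,245),(550,245),(393,87)]: print("dial",f(s,.079).round(4))
print("dialmid",f((393.5,243),.079).round(4))
T=[f(p,.122) for p in [(350,172),(422,172),(436,410),(362,410)]]
for t in T: print(t.round(4))
print("topmid",np.mean(T,0).round(4),np.linalg.norm(T[3]-T[0]),np.linalg.norm(T[2]-T[1]))
for v in (T[3]-T[0],T[2]-T[1]): print(np.degrees(np.arctan2(v[1],v[0])))
# plate corners screws / corners in wrist1
g=lambda p,z:ray(c,p,z)
print("knob",g((352,254),.092).round(4))
G=[g(p,.082) for p in [(409,57),(469,118),(456,134),(395,75)]]; print([x.round(4) for x in G],np.mean(G,0))
E
```

```text
[0.48798159 0.04765264 0.41131261]
dial [ 0.5291 -0.0327  0.079 ]
dial [0.5677 0.0035 0.079 ]
dial [0.5299 0.005  0.079 ]
dialmid [ 0.5481 -0.0143  0.079 ]
[ 0.5284 -0.0028  0.122 ]
[0.5361 0.0043 0.122 ]
[ 0.5628 -0.0209  0.122 ]
[ 0.5547 -0.0285  0.122 ]
topmid [ 0.5455 -0.012   0.122 ] 0.03672760385003509 0.03676510650416372
-44.37998990189731
-43.317546212632095
knob [ 0.6507 -0.0071  0.092 ]
[array([0.5369, 0.1817, 0.082 ]), array([0.6303, 0.1878, 0.082 ]), array([0.6335, 0.1679, 0.082 ]), array([0.5393, 0.1609, 0.082 ])] [0.58501658 0.17457836 0.082     ]
```

```bash
python3 - <<'E'
from h import *
d=np.load("w1.npz"); c={"intrinsics":d["K"],"cam_to_world":d["T"]}
f=lambda p,z:ray(c,(p[0]/7+230-.43,p[1]/7+165-.43),z)
T=[f(p,.122) for p in [(350,172),(422,172),(438,457),(364,457)]]
print(np.mean(T,0).round(4),np.linalg.norm(T[3]-T[0]))
for v in (T[3]-T[0],T[2]-T[1]): print(np.degrees(np.arctan2(v[1],v[0])))
E
```

```text
[ 0.5482 -0.0146  0.122 ] 0.044295517494557374
-44.452618126008055
-43.46747511990873
```

```bash
python3 - <<'E'
from h import *
c=arm.get_calibration("scene")
f=lambda p,z:ray(c,(p[0]/4+205-.4,p[1]/4+180-.4),z)
H=[f(p,.062) for p in [(137,61),(78,219),(652,338),(682,166)]]
for a,b in ((0,3),(1,2),(0,1),(3,2)): v=H[b]-H[a]; print(np.linalg.norm(v),np.degrees(np.arctan2(v[1],v[0])))
c=arm.get_calibration("side")
f=lambda p,z:ray(c,(p[0]/5+215-.4,p[1]/5+165-.4),z)
H=[f(p,.062) for p in [(107,115),(455,430),(632,342),(272,52)]]
for a,b in ((1,0),(2,3)): v=H[b]-H[a]; print(np.linalg.norm(v),np.degrees(np.arctan2(v[1],v[0])))
H=[f(p,.012) for p in [(102,230),(352,468)]];v=H[0]-H[1];print(np.degrees(np.arctan2(v[1],v[0])))
E
```

```text
0.4002496394911198 92.7440255025903
0.4013886998638724 92.57314304332009
0.14011237630111148 2.4240295332818422
0.14130776100665285 2.887867049018161
0.4002796779332729 92.52141969580065
0.4016778398072632 92.14082273251739
93.06963032591764
```

```bash
python3 - <<'E'
from h import *
R=down(np.radians(46.))
arm.move_l(np.array([.548,-.0145,.15]),R,feed=.12)
arm.move_l(np.array([.548,-.0145,.090]),R,feed=.06)
print(arm.current_force(),arm.current_torque())
arm.grip(.03); print(arm.current_force(),arm.current_torque(),arm.current_width())
arm.grip(.0); arm.sleep(.3)
print(arm.current_t(),arm.current_force(),arm.current_torque(),arm.current_width(),arm.current_ee_pos())
im=arm.snapshot("wrist"); cv2.imwrite("pics/wrist2.png",im[:,:,::-1])
E
```

```text
[-0.75876782  0.38608894  0.48832501] [-0.02566003  0.02016092  0.04140055]
[-0.07329194 -0.49650497 -0.12371862] [-0.06164775 -0.02281214  0.00781214] 0.02967355108376182
6.55 [-3.98059276 -0.90443061  4.42269215] [-0.30327854  0.8848776   0.05012706] 0.011750548392996829 [ 0.54772356 -0.01453156  0.09002206]
```

View pics/wrist2.png

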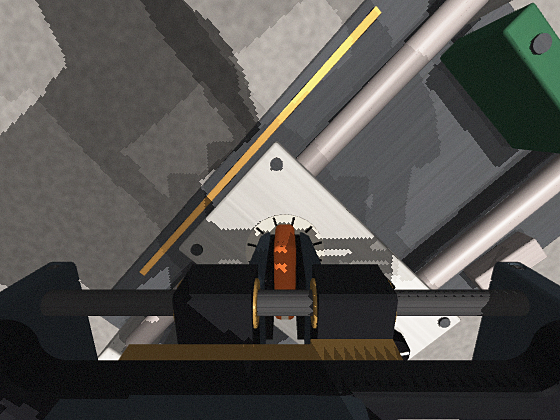

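The bar is gripped: the opening is 11.8 mm and the forces are small. Next I'll drag the carriage in steps and watch the force.

```bash
python3 - <<'E'
from h import *
a=np.radians(2.7); yd=np.array([-np.sin(a),np.cos(a),0]); p0=np.array([.548,-.0145,.090]); R=down(np.radians(46.))
for s in [.01,.03,.05,.07,.09,.105]:
    arm.move_l(p0+s*yd,R,feed=.04)
    print(s,round(arm.current_t(),2),arm.current_force().round(1),arm.current_torque().round(2),arm.current_ee_pos().round(4),arm.current_width())
arm.sleep(.3);print(arm.current_force().round(1),arm.current_torque().round(2))
cv2.imwrite("pics/scene3.png",arm.snapshot("scene")[180:310,205:390,::-1].repeat(4,0).repeat(4,1))
E
```

```text
0.01 7.0 [-4.8  3.7  5.3] [ 0.5   0.93 -0.  ] [ 0.5472 -0.0041  0.09  ] 0.0120152580731224
0.03 7.65 [-5.   1.9  4.4] [0.36 0.92 0.  ] [0.5463 0.0157 0.09  ] 0.011999362307440203
0.05 8.3 [-5.2  1.6  5. ] [0.35 0.89 0.04] [0.5454 0.0357 0.09  ] 0.011941591490134013
0.07 8.95 [-5.   1.9  4.7] [ 0.37  0.94 -0.03] [0.5445 0.0556 0.09  ] 0.01170171363146333
0.09 9.6 [-5.3  2.3  4.8] [ 0.35  0.97 -0.01] [0.5436 0.0756 0.09  ] 0.011782753821585123
0.105 10.12 [-6.   1.9  4.5] [ 0.48  0.95 -0.05] [0.5429 0.0906 0.09  ] 0.011823216491643107
[-6.1  2.6  5.3] [0.52 0.96 0.03]
```

View pics/scene3.png

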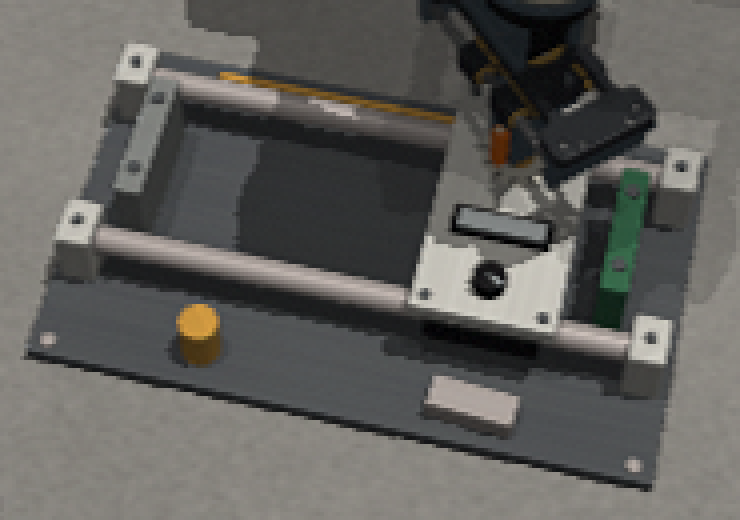

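The carriage is tracking, with a gap of about 20 mm left. I'll approach the stop in small steps.

```bash
python3 - <<'E'
from h import *
a=np.radians(2.7); yd=np.array([-np.sin(a),np.cos(a),0]); p0=np.array([.548,-.0145,.090]); R=down(np.radians(46.))
f0=arm.current_force()@yd; s=.105
arm.move_l(p0+.115*yd,R,feed=.03); s=.115
while s<.140:
    s+=.0012; arm.move_l(p0+s*yd,R,feed=.02)
    F=arm.current_force(); d=F@yd-f0
    print(round(s,4),F.round(1),arm.current_torque().round(2),((arm.current_ee_pos()-p0)@yd).round(4))
    if abs(d)>12: break
arm.sleep(.3);print(arm.current_t(),arm.current_force().round(1))
cv2.imwrite("pics/scene4.png",arm.snapshot("scene")[180:310,205:390,::-1].repeat(4,0).repeat(4,1))
cv2.imwrite("pics/wrist4.png",arm.snapshot("wrist")[:,:,::-1])
E
```

```text
0.1162 [-4.3 -1.9  4.7] [-0.43  0.91  0.02] 0.116
0.1174 [-5.5 -2.   4.9] [-0.55  0.92 -0.05] 0.1171
0.1186 [-4.8 -3.   4.6] [-0.55  0.87 -0.07] 0.1183
0.1198 [-5.5 -2.5  4.2] [-0.58  0.93 -0.04] 0.1195
0.121 [-4.9 -2.2  5.8] [-0.54  0.91 -0.01] 0.1207
0.1222 [-5.2 -3.   4. ] [-0.55  0.98  0.01] 0.1219
0.1234 [-5.9 -3.   4.8] [-0.52  0.89  0.07] 0.1231
0.1246 [-5.1 -3.2  4.9] [-0.59  0.93 -0.02] 0.1243
0.1258 [-4.4 -2.6  4.6] [-0.62  0.92 -0.05] 0.1255
0.127 [-5.2 -2.7  5. ] [-0.59  0.89 -0.01] 0.1267
0.1282 [-5.1 -8.3  4.6] [-1.56  0.86  0.03] 0.1273
0.1294 [ -3.7 -18.2   5.1] [-3.43  0.84 -0.01] 0.1275
14.2583 [ -4.9 -18.1   5.6]
```

View pics/scene4.png

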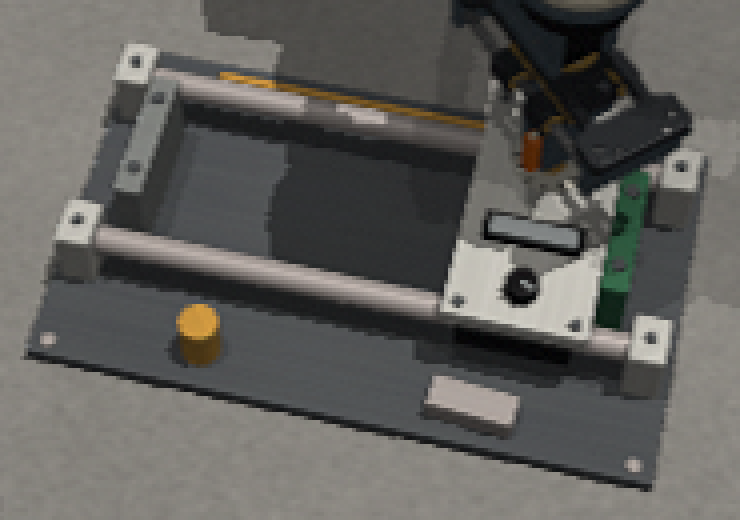

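View pics/wrist4.png

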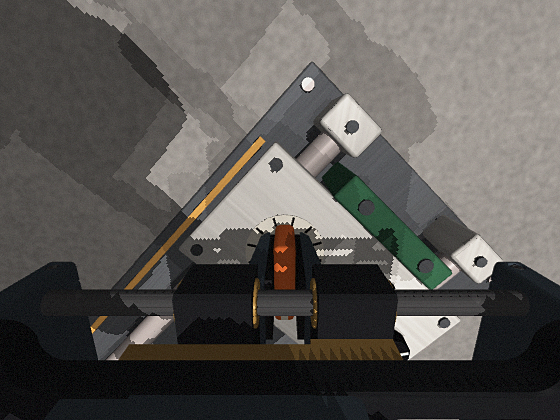

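The carriage is seated on the stop: contact came at 0.1275 m of travel against a predicted 0.1266. Now I'll turn the screw clockwise, watching Tz.

```bash
python3 - <<'E'
from h import *
a=np.radians(2.7); yd=np.array([-np.sin(a),np.cos(a),0]); p=np.array([.548,-.0145,.090])+.1284*yd
yaw=46.; arm.move_l(p,down(np.radians(yaw)),feed=.02); t0=np.mean([arm.current_torque()[2] for _ in range(5)]); print(t0)
step=6
while yaw>46-142:
    yaw-=step; arm.move_to(p,down(np.radians(yaw)))
    T=arm.current_torque(); F=arm.current_force(); Rr=arm.current_tool_rot(); ya=np.degrees(np.arctan2(Rr[1,1],Rr[0,1]))
    print(yaw,ya.round(2),round(arm.current_t(),2),F.round(1),T.round(2),round(arm.current_width(),5))
    if abs(T[2]-t0)>.2: step=2
    if abs(T[2]-t0)>.4 or np.linalg.norm(F)>40: break
E
```

```text
0.010482931120331527
40.0 39.94 14.86 [-4.3 -8.1  4.9] [-1.74  0.83 -0.07] 0.01195
34.0 33.94 15.11 [-3.8 -9.4  3.1] [-1.55  0.73 -0.07] 0.01181
28.0 27.94 15.36 [-3.1 -7.3  3.1] [-1.41  0.61 -0.06] 0.01166
22.0 21.94 15.61 [-2.2 -6.6  2.9] [-1.34  0.5  -0.1 ] 0.01152
16.0 15.94 15.86 [-2.  -6.4  1.4] [-1.28  0.38 -0.05] 0.01183
10.0 9.94 16.11 [-1.  -6.3  0.5] [-1.29  0.3  -0.08] 0.01197
4.0 3.94 16.36 [-0.1 -6.1  0.6] [-1.15  0.15 -0.07] 0.012
-2.0 -2.06 16.61 [ 0.2 -5.5 -0.4] [-1.26 -0.06 -0.06] 0.01169
-8.0 -8.06 16.86 [ 1.8 -5.7 -1. ] [-1.23 -0.12 -0.04] 0.01198
-14.0 -14.06 17.11 [ 1.9 -6.2 -1.1] [-1.31 -0.19 -0.1 ] 0.0119
-20.0 -20.06 17.36 [ 3.1 -6.7 -2.1] [-1.43 -0.33 -0.02] 0.01199
-26.0 -26.06 17.61 [ 3.3 -6.4 -2.5] [-1.54 -0.45 -0.08] 0.012
-32.0 -32.06 17.86 [ 3.4 -7.5 -2.9] [-1.63 -0.56 -0.03] 0.01227
-38.0 -38.06 18.11 [ 4.  -9.5 -4.4] [-1.78 -0.63 -0.04] 0.01159
-44.0 -44.06 18.36 [ 5.1 -9.2 -3.8] [-1.91 -0.76 -0.07] 0.01186
-50.0 -50.06 18.61 [  5.8 -10.5  -4.6] [-2.13 -0.83 -0.08] 0.01202
-56.0 -56.06 18.86 [  5.7 -11.5  -5. ] [-2.27 -0.93 -0.04] 0.01149
-62.0 -62.06 19.11 [  6.1 -12.4  -4.9] [-2.49 -0.94 -0.07] 0.01193
-68.0 -68.06 19.36 [  6.7 -14.   -4.7] [-2.62 -0.99 -0.04] 0.01191
-74.0 -74.06 19.61 [  6.3 -15.   -5.3] [-2.91 -1.03  0.01] 0.0119
-80.0 -80.01 19.86 [  6.4 -16.1  -4.9] [-3.07 -1.03  0.57] 0.01171
```

Tz jumped at yaw −80°, which fits the screw seating after about 122° of turn (start about 0.87 rad, inside the stated range). I'll hold here, look, then find the seat angle finely while backing off.

```bash
python3 - <<'E'
from h import *
a=np.radians(2.7); yd=np.array([-np.sin(a),np.cos(a),0]); p=np.array([.548,-.0145,.090])+.1284*yd
arm.sleep(.4); print(arm.current_torque().round(2))
c=arm.get_calibration("wrist"); cv2.imwrite("pics/wrist5.png",arm.snapshot("wrist")[:,:,::-1])
cv2.imwrite("pics/scene5.png",arm.snapshot("scene")[180:310,205:390,::-1].repeat(4,0).repeat(4,1))
for yaw in [-79,-78,-77,-76,-75,-74,-73,-71]:
    arm.move_to(p,down(np.radians(yaw))); arm.sleep(.1)
    print(yaw,np.mean([arm.current_torque()[2] for _ in range(3)]).round(3),arm.current_force().round(1),round(arm.current_t(),2))
E
```

```text
[-3.1  -0.99  0.56]
-79 0.073 [  6.5 -15.8  -5.4] 20.71
-78 0.068 [  7.4 -15.5  -5.1] 21.06
-77 0.044 [  6.4 -15.9  -4.5] 21.41
-76 0.06 [  6.2 -15.   -5.3] 21.76
-75 0.12 [  6.6 -15.1  -6. ] 22.11
-74 0.076 [  6.8 -15.3  -5. ] 22.46
-73 0.069 [  7.1 -15.2  -5.7] 22.81
-71 0.068 [  6.5 -13.8  -5.7] 23.16
```

View pics/wrist5.png

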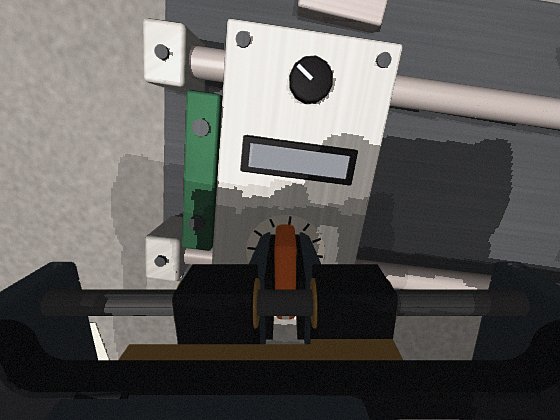

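View pics/scene5.png

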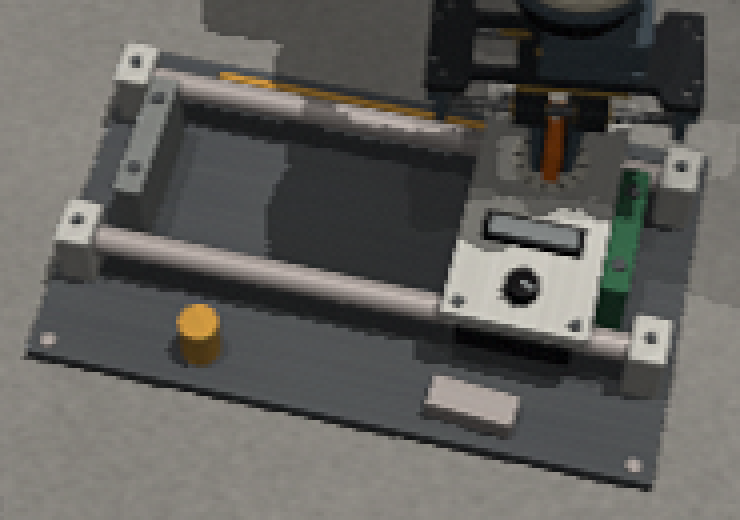

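The torque fell from 0.57 to 0.07 N m (friction only) within 1° of backing off, so the seat is at jaw yaw −79.3°. The bar is aligned with the jaws and the carriage is on the stop. A quarter turn back gives a yaw of 10.7°.

```bash
python3 - <<'E'
from h import *
a=np.radians(2.7); yd=np.array([-np.sin(a),np.cos(a),0]); p=np.array([.548,-.0145,.090])+.1284*yd
for yaw in [-60,-40,-20,-5,10.7]:
    arm.move_to(p,down(np.radians(yaw)))
    print(yaw,arm.current_torque().round(2),arm.current_force().round(1),round(arm.current_width(),5),round(arm.current_t(),2))
arm.sleep(.5)
Rr=arm.current_tool_rot(); print(np.degrees(np.arctan2(Rr[1,1],Rr[0,1])),arm.current_force().round(1),arm.current_dq().round(2),arm.current_width())
cv2.imwrite("pics/wrist6.png",arm.snapshot("wrist")[:,:,::-1])
cv2.imwrite("pics/scene6.png",arm.snapshot("scene")[180:310,205:390,::-1].repeat(4,0).repeat(4,1))
E
```

```text
-60 [-2.41 -0.93  0.08] [  6.7 -11.7  -4.8] 0.01182 23.47
-40 [-1.85 -0.7   0.07] [ 4.7 -8.9 -3.6] 0.01195 23.91
-20 [-1.45 -0.38  0.06] [ 1.1 -6.7 -2.7] 0.01178 24.35
-5 [-1.22 -0.05  0.04] [ 1.  -5.5 -1.3] 0.01204 24.72
10.7 [-1.24  0.3   0.1 ] [-0.9 -5.9  1.3] 0.0119 25.09
10.695192701959312 [-0.7 -6.1  1.8] [ 0.02  0.09  0.04  0.13 -0.02  0.02] 0.012116522958499073
```

View pics/wrist6.png

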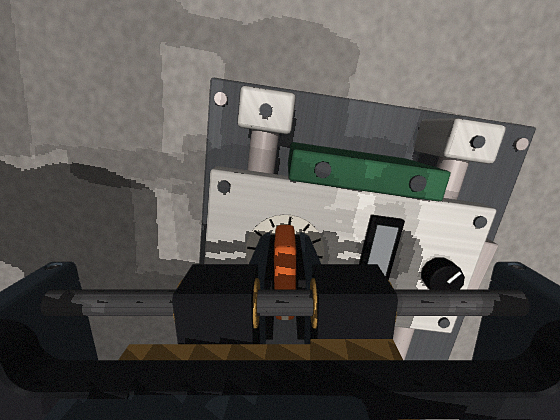

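View pics/scene6.png

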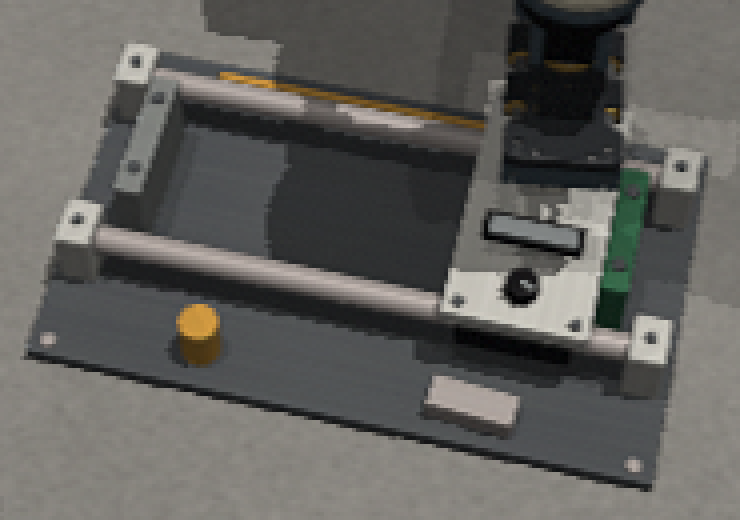

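The carriage edge is flush with the green stop, the bar is still between the jaws and aligned with them at (285,250), and the knob and loose parts haven't moved. Handing in.

```bash
python3 - <<'E'
from rig import arm
arm.sign_off()
E
```

```text
the job is handed in; nothing more can be done
```

The carriage is at the green stop, and the thumbscrew was seated and then backed off a quarter turn. The gripper is still holding it there. I handed the job in just after 25.6 s on the robot's clock.

- **Slide:** I gripped the thumbscrew and drew the carriage slowly along the bench. It met the stop after about 127.5 mm, where I had predicted 126.6 mm. The side force at the stop rose to 18 N, and I then eased it back.
- **Seat:** I turned the screw clockwise about 125°, until the torque jumped from about 0.06 to 0.57 N m and held. It dropped back to friction level within 1° of reversing, which put the seat at −79.3°.
- **Back-off:** I turned it back 90° to a jaw angle of 10.7°, measured at 10.695°.
- **Last checks:** The fingers read 12.1 mm on the 12 mm bar and still push about 6 N towards the stop. The arm is at rest within sensor noise. The images show the carriage flush with the stop, and the tilt knob, gauge block and brass weight unmoved. I did not look at the loose things on the table again, but the arm stayed clear of them.

No final check failed. Two early measurements disagreed slightly:
- **Bench angle:** estimates ranged from 2.1° to 4.3°, and I used 2.7°.
- **Knob to screw:** my distance came out at 103 mm instead of the stated 108 mm.

The screw angle itself comes from the jaw angle and torque, because I had no direct reading of it.

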